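Close and lock the shaker's service bay

TASK

The shaker's service is finished: take the spanner that was left lying across the open bay and lay it flat in the grey tool tray. Then swing the cover fully shut, push its sprung stud in and turn it clockwise until it locks and stays in when you let go. Leave the bottles, jar, beaker, screwdriver and cap where they are.

Things in the scene. Friction and masses are not known exactly. Their poses are not given: they have to be found in the camera images.
- spanner_mid (a point): Loose double open-ended steel spanner, 154 long, 8 thick, 0.06 to 0.13 kg, lying flat on the shaker's deck across its open bay, so that its middle is over the empty bay. The shank is 13 wide for 49 mm either way of the middle; the jaws are 26 wide. The point is its centre, half-way up; x runs along its length, z is up.
- tray: Grey plastic tool tray, fixed, empty, 240 (x) by 130 (y) by 28 high outside, walls and floor 4 thick, to the left or right of the shaker (a blue rack of amber vials stands on the other side). Origin: centre of its underside; z up.
- unit: Low bench shaker base, fixed: black body with white deck, 200 (x) by 230 (y), deck 62 high, with an open service bay in the middle, 100 by 100 and 50 deep. Origin: centre of its underside; x points away from the front with the red switch, z up. The cover is hinged along the +y side of the bay.
- cover (a joint): Hinge of the grey metal bay cover, rad: 0 shut flat on the deck, 1.57 upright, 1.72 to 1.92 at the start (open, leaning to the shaker's +y side), stop at 2.05. Stiff: it stays where it is left (0.4 N m, some 3 N at the edge). The cover is 140 wide (along the hinge), 5 thick, and reaches 152 from the hinge. It cannot shut on a thing lying on the deck.
- cover_hinge (a point): The middle of the cover's hinge line, fixed at x 0, y +62, z 64.5 in the shaker's frame (mm). The line runs along the shaker's x; the cover swings in the plane of the shaker's y and z. Its axes turn with the cover.
- cover_edge (a point): The middle of the cover's free edge, on its outer face (the face with the stud), 152 from the hinge. When shut it lies at x 0, y -90, z 67 in the shaker's frame (mm).
- stud_grip (a point): Dark steel sprung stud, captive in the cover, 130 from the hinge on its middle line, on its outer face: a round knurled head 20 dia, 24 high on a flange 40 dia. Point: the head's centre, 12 above the flange's top and 12 below the head's top; x along the slot in its top, away from the flange's rib, z out of the cover. Cover shut, stud out: 93 above the bench, 68 to the -y side of the shaker's middle, x along the shaker's x.
- stud_press (a joint): How far the stud is pushed into the cover, m: 0 out (sprung, 4 N there), 0.009 at the bottom stop (9.5 N). It has to be held in at least 0.0075 to turn freely. When locked it rests at about 0.0035 and no longer springs out.
- stud_turn (a joint): Turn of the stud, rad, clockwise seen from above: 0 at the start (needed to go in), 1.45 at the end stop. Cover shut, push it in, turn to the stop while holding it in, let go: it springs partly back and its cross pin drops into a notch at about 1.4: locked. Turned too little it stays in at about 0.0065 or springs right out: not locked. Friction 0.03 N m.
- vial_rack: Blue rack, fixed, 200 by 75, holding eight amber vials, 68 high in all; bystander on the side of the shaker where the tray is not.
- bottle_tall: Amber bottle, 60 dia x 150 high (mm); bystander, to be left alone. Origin at its underside.
- bottle_small: Amber bottle, 50 dia x 110 high (mm); bystander, to be left alone. Origin at its underside.
- jar: White jar with blue lid, 68 dia x 80 high (mm); bystander, to be left alone. Origin at its underside.
- beaker: Open glass beaker, 72 dia x 90 high (mm); bystander, to be left alone. Origin at its underside.
- screwdriver: Black-handled screwdriver lying on the bench (mm); bystander, to be left alone. Origin at its underside.
- cap: Small white cap, 24 dia x 12 high, standing on a back corner of the shaker's deck (mm); bystander, to be left alone. Origin at its underside.
Mind the look-alikes: they are no part of the job. What is meant by the part that bears spanner_mid is not black or green, and is the larger of those in its own colour.

How it is judged (in metres and radians):
On the way, in this order (a step that is already met when the one before it is completed fails the run):
1. the spanner lies flat in the tool tray (x of spanner_mid in the frame of tray between -0.11 and 0.11 m and y of spanner_mid in the frame of tray between -0.06 and 0.06 m and z of spanner_mid in the frame of tray between 0 and 0.022 m and angle between the z axis of spanner_mid and the z axis of tray, either way round below 0.15 rad and linear speed of spanner below 0.05 m/s), for 0.2 s.
2. the cover is shut (value of joint cover below 0.04 rad), for 0.1 s.
3. the stud is locked: turned to its notch and sprung back into it (value of joint cover below 0.04 rad and value of joint stud_turn above 1.25 rad and value of joint stud_press between 0.002 and 0.005 m), for 0.2 s.
At the end, for the whole second after the job is handed in: The spanner lies flat (within 0.15 rad) on the tray's floor inside its walls, at rest; the cover is shut (under 0.04 rad); the stud is turned over 1.25 rad and, let go, rests 2 to 5 mm in, in its locking notch (all of step 1 and all of step 3); the robot touches nothing.
It fails at once if a bottle, the jar, beaker, screwdriver or cap is moved by more than 30 mm (distance of any of bottle_tall, bottle_small, jar, beaker, screwdriver, cap from where it was at the start of the episode above 0.03 m).
It also fails if it takes over 67 s, if anything falls off the work surface, if the arm or the gripper's body presses on something with over 40 N, if the wrist force passes 120 N, or if a joint passes its speed limit or range.

ROBOT

A 6-joint arm with a two-finger parallel gripper is mounted at the origin on the work surface. World frame = base frame: x ahead of the robot, y to its left, z up, the work surface at z = 0. Lengths are in mm, angles in rad, forces in N, time in s.
With the tool pointing down it reaches from about 275 to 975 mm from the base axis. Payload 8.4 kg.
Tool frame: the origin (TCP) lies at the very end of the fingers, on their centre line; the grasp point (between the pads) lies 19 mm behind it; z points along the fingers, y is the line along which they close (so a half turn about z gives the same grasp; the last joint's range is limited). The gripper opens to 92 mm and grips with 3 to 60 N. Pads are 20 mm wide; open, the fingers measure 128 mm over their backs; the gripper's body (75 mm by 189 mm) begins 69 mm behind the grasp point.
Start: joints at [-1.286, 0.353, 1.633, -0, 1.155, -0.002], TCP at [176.801, -599.474, 214.583] pointing down, gripper open.
Joint ranges: [-2.63, 2.63], [-0.92, 2.1], [0.06, 2.66], [-1.3, 4.44], [0, 2.69], [-3.02, 3.02]. Speed limits (rad/s): [2.22, 2.22, 2.79, 3.14, 3.14, 3.14].

INTERFACE

Orientations are given as [roll, pitch, yaw] about the fixed x, y, z axes, in that order (R = Rz(yaw) Ry(pitch) Rx(roll)).
In Python, from workcell import bot gives the robot as it stands. The module is installed in compiled form; this text tells all that it offers.
- The arm moves only by the tool drive_tool, never from a script. Its argument "increments" is a list of rows, each a list of 3 entries, a list of its own where there are three numbers: the finger opening in cm, from 0 to 9.19, then the shift along the tool's x, y, z in cm, then the turn about the tool's z in degrees. A call has 1 to 12 rows; each row is the pose to reach, as a shift and turn from the pose commanded when the call began, along the tool's axes at that moment; what a row does not reach only later rows make up. A row lasts 1/10 s, in which the tool goes at most 50 mm and 8.59 degrees, less where a joint would pass 70% of its speed; a pose out of reach is approached as far as the arm can. A call with a gripper value outside its range is refused whole. The fingers move at their own pace and stop on an object; the grip force is fixed at half the most. Time passes only in rows, so rows that repeat a pose let the fingers close. It gives the time, the measured TCP pose, the force, the opening and the grip force at its end, in the units of the state.
- bot.get_obs(): the state, without advancing time (a new reading comes with each control period).
- bot.get_image(name): name is "side" or "top"; returns a dict with "pixels" (384x512x3 uint8, red, green, blue), "camera_matrix" (3x3 intrinsics, pixels), "position" and "orientation" of the camera in the world. Camera axes: x right, y down, z forward; pixel columns grow to the right and rows downward; lengths in mm; the calibration is good to about 2 mm. A picture is of the moment at which its call begins. There is no depth.
- bot.sign_off(): hands the job in; it is judged then, once.
Trained networks look in the newest picture that a camera, given by its name, has taken for a name from the list of things; names that differ only in an ending like _2 or _b are one class to them, and where a whole thing is asked for, a point or a joint stands for the part that bears it (a point fixed in the world has none). Each returns a list of dicts, best first, with "conf" (0 to 1); they miss things now and then, are a little off and sometimes report something else, mostly with a low value. They report only what shows in the picture. A call takes as long as a camera call. They do not tell look-alikes from the thing itself.
- bot.outline_of(camera, target): "mask" (384x512 bool, what is visible of it) and "uv" ([column, row] in pixels, amid what is visible of it).
The state is a dict: "t": time; "joint_pos": joint angles; "joint_velocities": joint speeds; "joint_torque": joint torques, N m; "eef_pos": TCP position; "tool_rot": TCP orientation; "force": force on the tool from outside, world axes, zero at the start; "torque": the same for the moment, N m; "gripper_width": finger opening in mm; "grip_force": force on a finger pad.
Only numpy, scipy, OpenCV 4.12 (cv2) and the standard library are available. Lean on these libraries where they do the work, as an engineer would, in place of code of your own. Each camera call takes 0.05 s, during which the arm holds its last target. There are 200 camera calls.

## Working session

There is one attempt and no reset: what is moved stays moved. The work goes in short steps, Python scripts to look and compute and a tool call to move; the robot and the scene stay as the last step left them, time stands still between calls to the robot, and variables do not carry over. Pictures are saved under pics/ and viewed, at most 13 in all, crops included, and the job is handed in when it is done.

Besides the shell and the picture viewer there is one more tool, called after "Emit:" as name(argument=value, ...) on one line, values as JSON. drive_tool: Moves the arm, as the interface text tells. Its arguments: {"type":"object","properties":{"increments":{"type":"array"}},"required":["increments"]}

```bash
mkdir -p pics; cat > h.py <<'E'
import numpy as np,cv2
from scipy.spatial.transform import Rotation as R
from workcell import bot
def cam(n):
    d=bot.get_image(n);o=np.array(d["orientation"],float)
    M=o if o.shape==(3,3) else (R.from_euler('xyz',o).as_matrix() if o.size==3 else R.from_quat(o).as_matrix())
    return d["pixels"],np.array(d["camera_matrix"]),np.array(d["position"],float),M
def atz(c,uv,z):
    _,K,p,M=c;r=M@np.linalg.solve(K,[uv[0],uv[1],1.]);return p+r*(z-p[2])/r[2]
def proj(c,P):
    _,K,p,M=c;q=K@(M.T@(np.array(P,float)-p));return q[:2]/q[2]
def save(c,n,box=None,s=1.5):
    im=c[0][:,:,::-1]
    if box: im=im[box[1]:box[3],box[0]:box[2]]
    cv2.imwrite('pics/'+n,cv2.resize(im,None,fx=s,fy=s,interpolation=cv2.INTER_CUBIC))
E
python3 - <<'E'
from h import *
np.set_printoptions(precision=1,suppress=True)
d=bot.get_image("side");print(d["orientation"],d["position"])
Z=dict(spanner_mid=66,tray=28,unit=62,cover=150,stud_grip=200,vial_rack=68,bottle_tall=150,bottle_small=110,jar=80,beaker=90,screwdriver=10,cap=74)
for n in("top","side"):
    c=cam(n);save(c,n+'1.png');print(n,c[1].ravel(),c[2],c[3][:,2])
    for k,z in Z.items():
        for o in bot.outline_of(n,k)[:3]:
            m=o["mask"].astype(np.uint8);p=cv2.findNonZero(m);r=cv2.minAreaRect(p) if p is not None else None
            print(k,round(o["conf"],2),np.array(o["uv"]),atz(c,o["uv"],z)[:2], r and (np.array([atz(c,q,z)[:2] for q in cv2.boxPoints(r)]).round().tolist()))
print(bot.get_obs())
E
```

```text
[-2.1 -0.  -0.1] [ 407.6 -717.1  563.7]
top [375.5   0.  264.8   0.  375.5 196.7   0.    0.    1. ] [ 396.    96.5 1258.4] [ 0.1 -0.  -1. ]
spanner_mid 0.72 [284.4 208.1] [492.6  25.2] [[554.0, 37.0], [554.0, 18.0], [423.0, 16.0], [423.0, 35.0]]
spanner_mid 0.67 [343.  190.8] [ 553.3 -161.6] [[545.0, -121.0], [560.0, -207.0], [545.0, -209.0], [530.0, -124.0]]
spanner_mid 0.5 [258.9 199.7] [517.2 107.2] [[445.0, 185.0], [604.0, 164.0], [593.0, 87.0], [435.0, 109.0]]
tray 0.23 [262.8 126.2] [770.  101.4] [[801.0, 145.0], [803.0, 78.0], [720.0, 76.0], [718.0, 143.0]]
unit 0.79 [276.4 207.3] [494.8  50.6] [[417.0, 191.0], [618.0, 160.0], [575.0, -92.0], [376.0, -56.0]]
cover 0.83 [255.6 198.2] [512.9 116.4] [[450.0, 179.0], [591.0, 154.0], [578.0, 84.0], [437.0, 110.0]]
cover 0.2 [203.1 141.7] [679.6 279.5] [[721.0, 312.0], [723.0, 245.0], [646.0, 242.0], [644.0, 308.0]]
stud_grip 0.4 [244.5 197.9] [507.6 146.9] [[521.0, 163.0], [522.0, 137.0], [499.0, 137.0], [498.0, 162.0]]
vial_rack 0.69 [386.  232.5] [ 423.8 -298. ] [[526.0, -256.0], [531.0, -344.0], [336.0, -348.0], [331.0, -262.0]]
[... 2189 characters left out ...]
207.4 157.5] [401.2 506. ] [[382.0, 531.0], [448.0, 524.0], [445.0, 462.0], [381.0, 469.0]]
cap 0.74 [364.6 247. ] [ 732.7 -139.9] [[675.0, -201.0], [749.0, -46.0], [800.0, -65.0], [718.0, -216.0]]
cap 0.55 [282.6 236.3] [562.2 -81.4] [[553.0, -60.0], [574.0, -62.0], [567.0, -96.0], [547.0, -93.0]]
{'t': 1.35, 'joint_pos': array([-1.3,  0.4,  1.6,  0. ,  1.2, -0. ]), 'joint_velocities': array([ 0.,  0.,  0., -0., -0., -0.]), 'joint_torque': array([  0. , -59.4, -33.5,   0.1,   0. ,  -0. ]), 'eef_pos': array([ 176.8, -599.5,  214.6]), 'tool_rot': array([ 3.1, -0. ,  0.3]), 'force': array([-0.4, -0. , -0.1]), 'torque': array([0., 0., 0.]), 'grip_force': 0.0, 'gripper_width': 92.10403018530621}
```

View pics/top1.png

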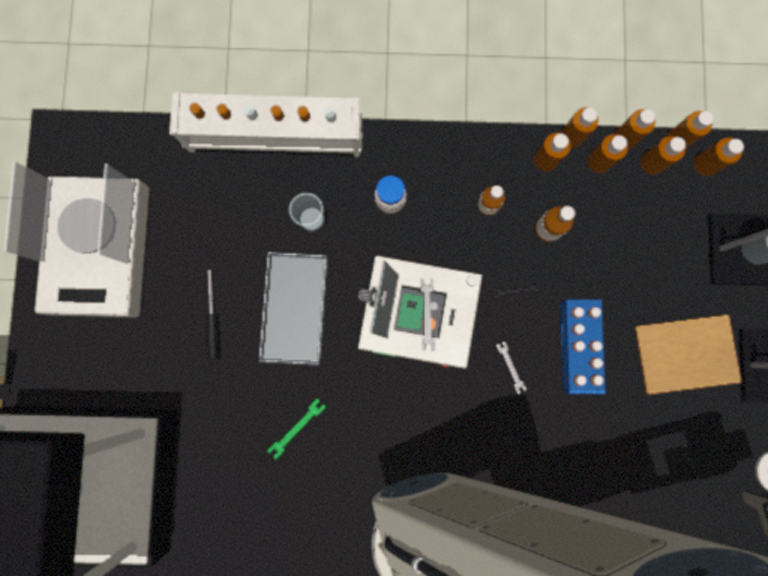

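View pics/side1.png

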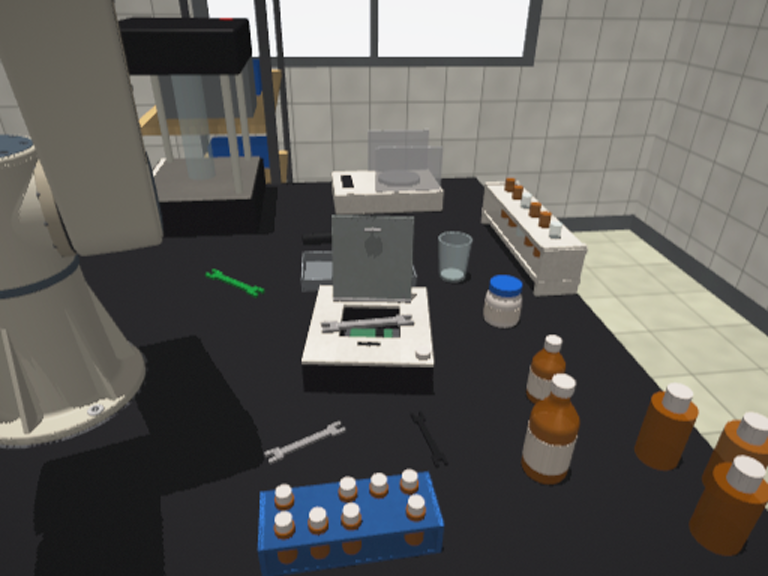

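Top view: unit deck with corners around (375,257), (481,273), (467,367), (360,350), and the spanner in the bay from (427,280) to (430,348). The cover stands on the left. The tray is left of it at (293,308), and the green, small grey and black spanners are decoys. The side view agrees. Next I'll measure the unit, spanner, tray and cover edge.

```bash
python3 - <<'E'
from h import *
np.set_printoptions(precision=1,suppress=True)
c=cam("top");save(c,'crop1.png',(160,155,335,260),4.5)
im=c[0].astype(int)
w=((im.min(2)>190)).astype(np.uint8)
n,l,s,ce=cv2.connectedComponentsWithStats(w)
i=l[200,310];p=cv2.findNonZero((l==i).astype(np.uint8));
h=cv2.convexHull(p)[:,0];print('deck',s[i],[q.tolist() for q in cv2.approxPolyDP(h,4,True)[:,0]])
print([atz(c,q,62)[:2] for q in cv2.approxPolyDP(h,4,True)[:,0]], cv2.minAreaRect(np.float32([atz(c,q,62)[:2] for q in h])))
o=bot.outline_of("top","spanner_mid")
for q in o[:3]:
    m=q["mask"];p=np.argwhere(m)[:,::-1];P=np.float32([atz(c,x,66)[:2] for x in p]);print('sp',q["conf"],p.min(0),p.max(0),cv2.minAreaRect(P),P.mean(0))
# tray by gray colour
t=((abs(im-im[205,195]).max(2)<25)).astype(np.uint8);n,l,s,ce=cv2.connectedComponentsWithStats(t);i=l[205,195]
P=np.float32([atz(c,x,4)[:2] for x in np.argwhere(l==i)[:,::-1]]);print('tray floor',cv2.minAreaRect(P),s[i])
E
```

```text
deck [ 240  171   80   74 2664] [[319, 184], [309, 244], [240, 231], [251, 171]]
[array([573.8, -84.9]), array([381.1, -55.3]), array([416.2, 164.3]), array([610. , 135.4])] ((495.5419616699219, 39.99866485595703), (228.30235290527344, 198.48382568359375), 81.26422119140625)
sp 0.81 [280 186] [288 232] ((490.1370849609375, 26.558879852294922), (147.28492736816406, 22.898645401000977), 2.6102888584136963) [490.6  26. ]
sp 0.48 [180 267] [215 303] ((247.27719116210938, 291.9291076660156), (26.727712631225586, 135.629638671875), 47.59065628051758) [248.8 288.9]
sp 0.47 [332 229] [349 260] ((380.8778381347656, -152.57937622070312), (103.16407775878906, 24.143661499023438), 26.305906295776367) [ 378.1 -155.5]
tray floor ((499.74334716796875, 317.207275390625), (120.33976745605469, 228.29380798339844), 88.22136688232422) [ 176  171   41   70 2430]
```

View pics/crop1.png

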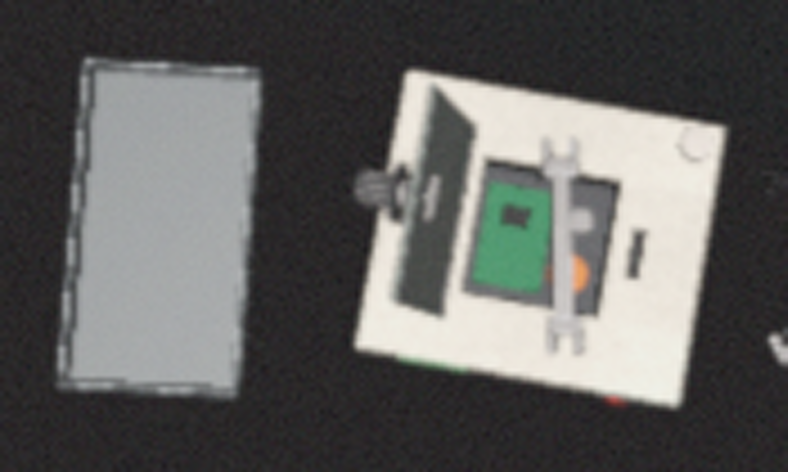

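```bash
cat > go.py <<'E'
import sys
from h import *
def rel(x,y,z,yawdeg):
    o=bot.get_obs();p=np.array(o["eef_pos"]);Rt=R.from_euler('xyz',o["tool_rot"]);
    d=Rt.as_matrix().T@(np.array([x,y,z])-p)/10
    y0=np.degrees(o["tool_rot"][2]);print('t',round(o["t"],2),'at',p.round(1),'yaw',round(y0,2),'shift cm',d.round(2),'turn',round((y0-yawdeg+180)%360-180,2),'j',np.round(o["joint_pos"],2))
if __name__=="__main__": 
    a=list(map(float,sys.argv[1:]))
    for i in range(0,len(a),4): rel(*a[i:i+4])
E
python3 go.py 490 14.5 250 2.6 490 14.5 63.3 2.6
```

```text
t 1.45 at [ 176.8 -599.5  214.6] yaw 16.43 shift cm [ 47.41 -50.03  -3.54] turn 13.83 j [-1.29  0.35  1.63 -0.    1.16 -0.  ]
t 1.45 at [ 176.8 -599.5  214.6] yaw 16.43 shift cm [ 47.41 -50.03  15.13] turn 13.83 j [-1.29  0.35  1.63 -0.    1.16 -0.  ]
```

Emit:
drive_tool(increments=[[6, [4, -4.2, -0.4], 1.2], [6, [8, -8.4, -0.8], 2.4], [6, [12, -12.6, -1.2], 3.6], [6, [16, -16.8, -1.5], 4.8], [6, [20, -21, -1.8], 6], [6, [24, -25.2, -2.1], 7.2], [6, [28, -29.4, -2.4], 8.4], [6, [32, -33.6, -2.7], 9.6], [6, [36, -37.8, -3], 10.8], [6, [40, -42, -3.3], 12], [6, [44, -46.2, -3.5], 13], [6, [47.4, -50, -3.5], 13.8]])

```text
t: 2.65
eef_pos: [450.6, -64.3, 247.6]
tool_rot: [3.141, -0.001, 0.045]
force: [1.0, -0.4, -0.1]
gripper_width: 60.3
grip_force: 0.0
```

```bash
python3 go.py 490 14.5 250 2.6 490 14.5 63.3 2.6
```

```text
t 2.65 at [450.6 -64.3 247.6] yaw 2.6 shift cm [ 4.29 -7.69 -0.24] turn -0.0 j [-0.14  0.05  1.94 -0.    1.15  1.38]
t 2.65 at [450.6 -64.3 247.6] yaw 2.6 shift cm [ 4.27 -7.69 18.43] turn -0.0 j [-0.14  0.05  1.94 -0.    1.15  1.38]
```

Emit:
drive_tool(increments=[[6, [0, 0, 0], 0], [6, [0, 0, 0], 0]])

```text
t: 2.85
eef_pos: [450.1, -65.2, 247.0]
tool_rot: [3.141, 0.0, 0.049]
force: [-0.3, -0.4, -0.6]
gripper_width: 59.8
grip_force: 0.0
```

```bash
python3 go.py 490 14.5 120 2.6
```

```text
t 2.85 at [450.1 -65.2 247. ] yaw 2.83 shift cm [ 4.39 -7.77 12.7 ] turn 0.23 j [-0.15  0.05  1.94 -0.    1.15  1.37]
```

Command position equals the measured one. I'll go above the spanner, down to 120, and take a look.

Emit:
drive_tool(increments=[[6, [2.2, -3.9, 0], 0.2], [6, [4.4, -7.8, 0], 0.2], [6, [4.4, -7.8, 4.5], 0.2], [6, [4.4, -7.8, 9], 0.2], [6, [4.4, -7.8, 12.7], 0.2], [6, [4.4, -7.8, 12.7], 0.2]])

```text
t: 3.45
eef_pos: [486.3, 12.1, 116.1]
tool_rot: [3.141, 0.009, 0.041]
force: [0.4, 0.8, 0.7]
gripper_width: 59.9
grip_force: 0.0
```

```bash
python3 go.py 490 14.5 63.3 2.6; python3 - <<'E'
from h import *
c=cam("side");save(c,'s2.png',(150,120,350,270),4)
o=bot.outline_of("side","spanner_mid")
for q in o[:3]:
    p=np.argwhere(q["mask"])[:,::-1];print(q["conf"],q["uv"],p.min(0),p.max(0),atz(c,q["uv"],66))
for P in [(490,26.5,66),(566,30,66),(414,23,66)]: print(proj(c,P))
E
```

```text
t 3.45 at [486.3  12.1 116.1] yaw 2.33 shift cm [ 0.43 -0.23  5.28] turn -0.27 j [ 0.02  0.27  2.01 -0.    0.87  1.55]
0.71 [244.8, 214.0] [215 211] [274 221] [488.50932248  30.8711283   66.        ]
0.7 [157.8, 187.8] [140 181] [173 197] [259.70381259 190.9821978   66.        ]
0.65 [204.8, 296.3] [177 281] [229 309] [ 385.47865603 -234.26072069   66.        ]
[245.58079353 214.92166068]
[275.19875082 212.29975636]
[215.12403142 217.61781949]
```

View pics/s2.png

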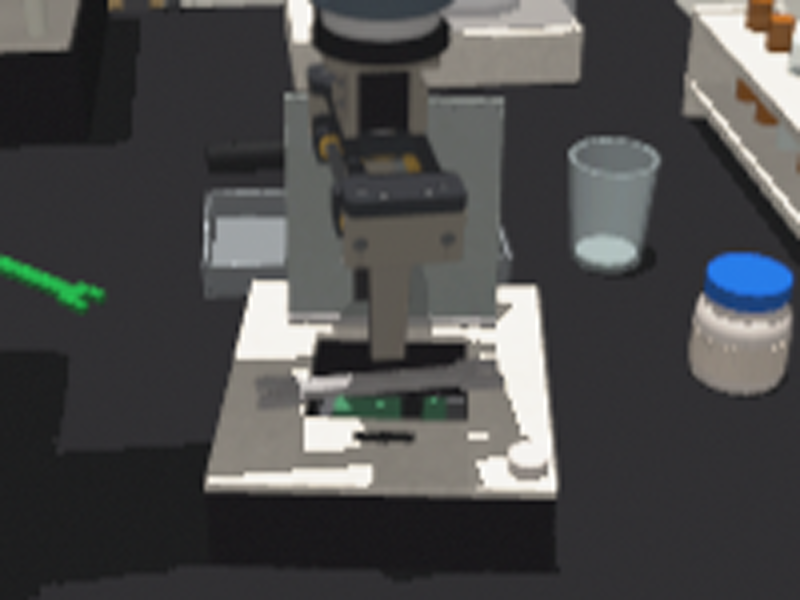

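The near finger stands over the bay with the spanner (crop row ~385) just beyond it, matching the projection. I'll descend and grip.

Emit:
drive_tool(increments=[[6, [0.4, -0.3, 2.5], -0.2], [6, [0.4, -0.3, 4], -0.2], [6, [0.4, -0.3, 4.9], -0.2], [6, [0.4, -0.3, 4.9], -0.2], [6, [0.4, -0.3, 4.9], -0.2]])

```text
t: 4.05
eef_pos: [494.9, 16.4, 72.3]
tool_rot: [3.141, -0.001, 0.046]
force: [-1.2, -2.3, -0.3]
gripper_width: 60.0
grip_force: 0.0
```

```bash
python3 go.py 490 14.5 63.3 2.6
```

```text
t 4.05 at [494.9  16.4  72.3] yaw 2.61 shift cm [-0.5   0.17  0.9 ] turn 0.01 j [ 0.03  0.35  2.03 -0.    0.77  1.56]
```

Emit:
drive_tool(increments=[[6, [-0.3, 0.1, 0.5], 0], [6, [-0.3, 0.1, 0.9], 0], [6, [-0.3, 0.1, 0.9], 0], [2, [-0.3, 0.1, 0.9], 0], [0, [-0.3, 0.1, 0.9], 0], [0, [-0.3, 0.1, 0.9], 0], [0, [-0.3, 0.1, 0.9], 0], [0, [-0.3, 0.1, 0.9], 0], [0, [-0.3, 0.1, 0.9], 0], [0, [-0.3, 0.1, 0.9], 0]])

```text
t: 5.05
eef_pos: [490.9, 15.8, 61.8]
tool_rot: [-3.141, 0.0, 0.046]
force: [-1.0, 0.2, -0.6]
gripper_width: 12.6
grip_force: 30.0
```

Emit:
drive_tool(increments=[[0, [0, 0, -1], 0], [0, [0, 0, -4], 0], [0, [0, 0, -8], 0], [0, [0, 0, -12], 0], [0, [0, 0, -16], 0], [0, [0, 0, -19], 0], [0, [0, 0, -19], 0], [0, [0, 0, -19], 0]])

```text
t: 5.85
eef_pos: [491.2, 15.7, 252.7]
tool_rot: [3.142, -0.001, 0.046]
force: [-0.3, -0.3, -1.8]
gripper_width: 12.4
grip_force: 30.0
```

```bash
python3 go.py 500 317 252 -1.8; python3 - <<'E'
from h import *
c=cam("side");save(c,'s3.png',(150,60,350,210),3)
E
```

```text
t 5.85 at [491.2  15.7 252.7] yaw 2.63 shift cm [  2.27 -30.05   0.07] turn 4.43 j [0.03 0.1  1.87 0.   1.17 1.55]
```

View pics/s3.png

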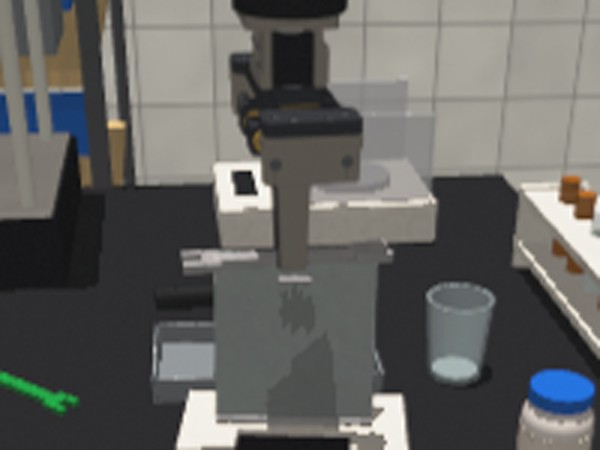

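The spanner is held level. I'll carry it over the cover.

Emit:
drive_tool(increments=[[0, [0.3, -4, 0], 0.6], [0, [0.6, -8.5, 0], 1.2], [0, [1, -13, 0], 1.8], [0, [1.3, -17.5, 0], 2.4], [0, [1.7, -22, 0], 3.2], [0, [2, -26.5, 0], 4], [0, [2.3, -30, 0], 4.4], [0, [2.3, -30, 4.5], 4.4], [0, [2.3, -30, 9], 4.4], [0, [2.3, -30, 13.5], 4.4], [0, [2.3, -30, 18], 4.4], [0, [2.3, -30, 19], 4.4]])

```text
t: 7.1
eef_pos: [495.9, 313.8, 55.8]
tool_rot: [3.135, 0.009, -0.031]
force: [0.4, -0.2, -0.9]
gripper_width: 12.5
grip_force: 30.0
```

Emit:
drive_tool(increments=[[0, [0, 0, 0], 0], [0, [0, 0, 0], 0]])

```text
t: 7.3
eef_pos: [501.1, 316.9, 63.2]
tool_rot: [-3.141, -0.001, -0.031]
force: [-0.1, 0.9, 0.0]
gripper_width: 12.6
grip_force: 30.0
```

```bash
python3 go.py 500 317 6 -1.8; python3 - <<'E'
from h import *
c=cam("side");d=cam("top");save(d,'t4.png',(160,150,340,260),4)
E
```

```text
t 7.3 at [501.1 316.9  63.2] yaw -1.77 shift cm [-0.12 -0.01  5.72] turn 0.03 j [0.56 0.48 1.82 0.   0.84 2.16]
```

View pics/t4.png

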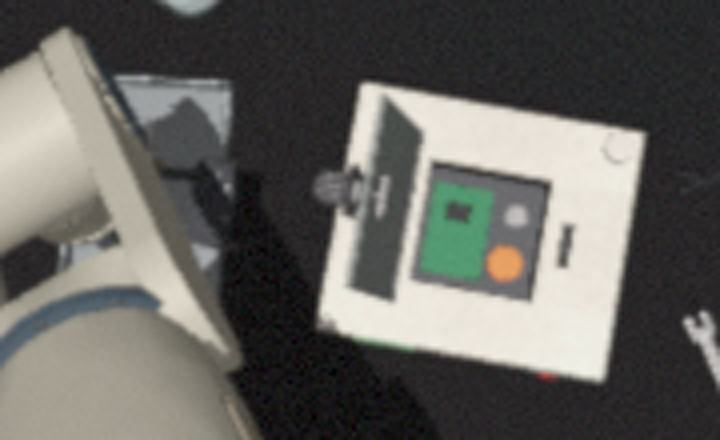

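The bay is empty and the gripper is over the tray, with the cover undisturbed. I'll lower the spanner and release it.

Emit:
drive_tool(increments=[[0, [-0.1, 0, 3], 0], [0, [-0.1, 0, 5], 0], [0, [-0.1, 0, 5.6], 0], [0, [-0.1, 0, 5.6], 0], [0, [-0.1, 0, 5.6], 0], [3, [-0.1, 0, 5.6], 0], [4, [-0.1, 0, 5.6], 0], [4, [-0.1, 0, 5.6], 0]])

```text
t: 8.2
eef_pos: [499.7, 316.8, 6.7]
tool_rot: [-3.141, -0.001, -0.031]
force: [0.4, -0.1, 0.9]
gripper_width: 34.5
grip_force: 0.0
```

Emit:
drive_tool(increments=[[4, [0, 0, -2], 0], [4, [0, 0, -5], 0], [3, [0, 0, -10], 1], [0, [0, 0, -15], 3], [0, [0, 0, -18], 6], [0, [0, 0, -18], 7], [0, [0, 0, -18], 7], [0, [0, 0, -18], 7]])

```text
t: 9.0
eef_pos: [498.5, 316.0, 184.8]
tool_rot: [3.14, 0.002, -0.152]
force: [-0.8, -0.1, 0.4]
gripper_width: 0.2
grip_force: 0.0
```

```bash
python3 go.py 470 172 180 -8.74; python3 - <<'E'
from h import *
c=cam("top");save(c,'t5.png',(150,150,330,260),4)
for q in bot.outline_of("top","spanner_mid")[:4]: print(q["conf"],q["uv"],atz(c,q["uv"],8)[:2])
E
```

```text
t 9.0 at [498.5 316.  184.8] yaw -8.72 shift cm [-0.64 14.66  0.5 ] turn 0.02 j [ 0.56  0.33  1.74 -0.    1.08  2.29]
0.66 [344.6, 193.7] [ 551.29594519 -179.52931268]
0.65 [327.5, 135.8] [ 748.91076815 -120.34118822]
0.58 [341.6, 244.8] [ 380.65798341 -170.15140193]
0.45 [198.6, 187.1] [559.9922268  311.04084097]
```

View pics/t5.png

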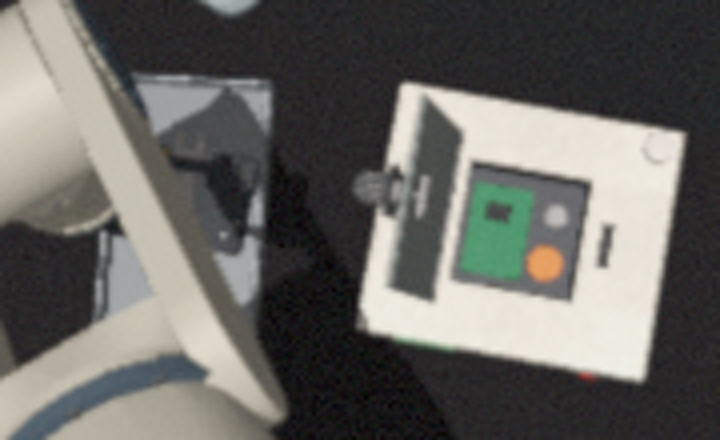

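The arm hides the tray, but a jaw shows faintly in it at crop (195,145), so the spanner is released. I'll move to the push start behind the cover and recheck the tray from there.

Emit:
drive_tool(increments=[[0, [-0.2, 4, 0.2], 0], [0, [-0.4, 8, 0.4], 0], [0, [-0.6, 12, 0.5], 0], [0, [-0.6, 14.3, 0.5], 0], [0, [-0.6, 14.3, 0.5], 0], [0, [-0.6, 14.3, 0.5], 0]])

```text
t: 9.7
eef_pos: [471.6, 176.1, 180.5]
tool_rot: [3.142, 0.001, -0.154]
force: [-0.2, 0.6, -0.6]
gripper_width: 0.1
grip_force: 0.0
```

```bash
python3 go.py 470 172 180 -8.74; python3 - <<'E'
from h import *
c=cam("top");save(c,'t6.png',(150,150,330,260),4)
c=cam("side")
for q in bot.outline_of("side","spanner_mid")[:4]: print(q["conf"],q["uv"],atz(c,q["uv"],8)[:2])
E
```

```text
t 9.7 at [471.6 176.1 180.5] yaw -8.83 shift cm [-0.1   0.43  0.05] turn -0.09 j [0.35 0.2  1.92 0.   1.02 2.08]
0.73 [287.2, 295.5] [ 552.32395296 -196.38610243]
0.68 [231.3, 351.8] [ 427.2360515  -313.97534626]
0.65 [153.9, 187.7] [230.32341606 298.77112285]
0.56 [203.5, 296.9] [ 380.23472808 -179.32110419]
```

View pics/t6.png

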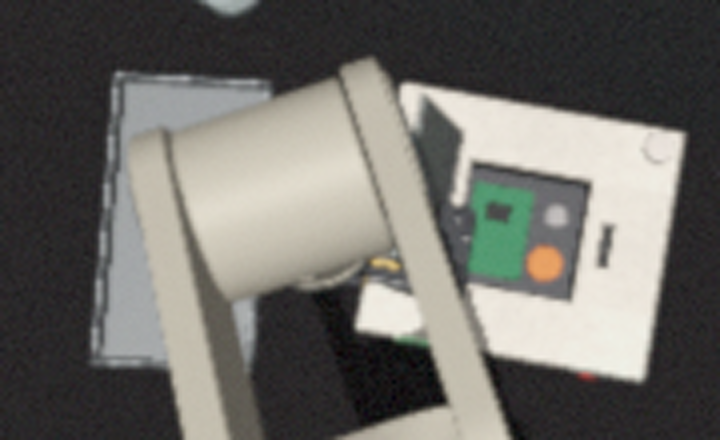

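The tray is mostly behind the arm, and the cover stands free of the gripper. Now I'll push the cover over along its arc.

Emit:
drive_tool(increments=[[0, [0, 2.5, 0], 0], [0, [0, 4, 0], 0], [0, [0, 6, 0.2], 0], [0, [0, 7.8, 0.4], 0], [0, [0, 9.3, 0.9], 0], [0, [0, 10.6, 1.5], 0], [0, [0, 11.9, 2.4], 0], [0, [0, 13, 3.3], 0], [0, [0, 14, 4.4], 0], [0, [0, 14.9, 5.6], 0], [0, [0, 15.6, 7], 0], [0, [0, 16.1, 8.4], 0]])

```text
t: 11.05
eef_pos: [446.6, 16.0, 95.8]
tool_rot: [3.141, 0.001, -0.153]
force: [2.0, -1.0, 3.0]
gripper_width: 0.4
grip_force: 1.0
```

Emit:
drive_tool(increments=[[0, [0, 0, 0], 0], [0, [0, 0, 0], 0]])

```text
t: 11.25
eef_pos: [446.3, 16.8, 96.4]
tool_rot: [3.141, 0.002, -0.153]
force: [-0.1, 0.0, 0.1]
gripper_width: 0.1
grip_force: 0.0
```

```bash
python3 - <<'E'
from h import *
o=bot.get_obs();p=o["eef_pos"];print(p,'v',(p[0]-504.9)*.152+(p[1]-101.3)*.988,'u',(p[0]-504.9)*.988-(p[1]-101.3)*.152)
c=cam("side");save(c,'s7.png',(150,100,350,250),4)
for q in bot.outline_of("side","stud_grip")[:4]: print(q["conf"],q["uv"])
for q in bot.outline_of("side","spanner_mid")[:4]: print(q["conf"],q["uv"],atz(c,q["uv"],8)[:2])
E
```

```text
[446.27023554  16.75032091  96.39239454] v -92.44680714150353 u -45.074656063678596
0.61 [250.3, 205.7]
0.76 [159.8, 188.3] [248.96791003 292.88432416]
0.6 [287.1, 292.6] [ 553.81622845 -188.38642117]
0.59 [249.0, 179.0] [534.41112159 325.09693632]
0.51 [204.7, 295.6] [ 382.722847  -176.0261906]
```

View pics/s7.png

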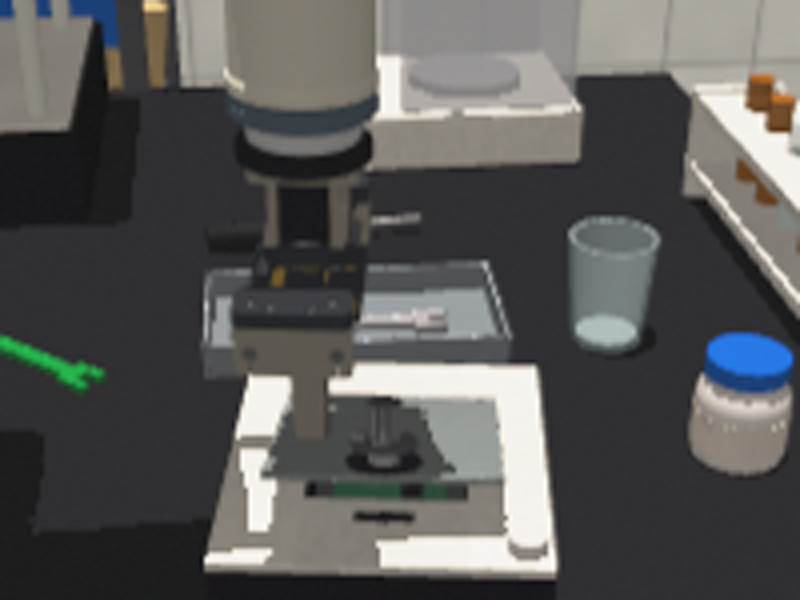

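The spanner lies flat in the tray (jaw at crop (430,320)) and the cover is at about 15°. I'll finish shutting it.

Emit:
drive_tool(increments=[[0, [0, 0.2, 1], 0], [0, [0, 0.4, 2], 0], [0, [0, 0.5, 2.7], 0], [0, [0, 0.5, 3.1], 0], [0, [0, 0.5, 3.1], 0], [0, [0, 0.5, 3.1], 0]])

```text
t: 12.0
eef_pos: [446.2, 11.9, 67.1]
tool_rot: [3.141, 0.001, -0.153]
force: [-7.6, -0.9, 29.6]
gripper_width: 0.5
grip_force: 14.9
```

Emit:
drive_tool(increments=[[0, [0, 0, -2], 0], [0, [0, 0, -6], -4], [4, [0, 0, -9], -12], [5, [1, 1, -9], -20], [5, [2, 2, -9], -28], [5, [3, 3, -9], -36], [5, [4, 4, -9], -44], [5, [4.5, 4.2, -9], -52], [5, [4.5, 4.2, -9], -54], [5, [4.5, 4.2, -9], -54], [5, [4.5, 4.2, -9], -54]])

```text
t: 13.1
eef_pos: [483.9, -36.3, 155.5]
tool_rot: [-3.141, 0.001, 0.788]
force: [-0.1, 0.3, -0.8]
gripper_width: 49.9
grip_force: 0.0
```

```bash
python3 go.py 485.2 -27.2 150 45; python3 - <<'E'
from h import *
np.set_printoptions(precision=1,suppress=True)
S=(485.2,-27.2,93)
for n in("side","top"):
    c=cam(n);
    if n=="side": save(c,n+'8.png',(170,150,320,260),4.5)
    print(n,'expect',proj(c,S),proj(c,(485.2,-27.2,105)),proj(c,(485.2,-27.2,81)))
    for q in bot.outline_of(n,"stud_grip")[:2]:
        p=np.argwhere(q["mask"])[:,::-1];print(q["conf"],np.array(q["uv"]),p.min(0),p.max(0),atz(c,q["uv"],90))
E
```

```text
t 13.1 at [483.9 -36.3 155.5] yaw 45.15 shift cm [ 0.74 -0.55  0.55] turn 0.15 j [-0.08  0.21  1.98  0.    0.95  0.7 ]
side expect [246.1 218.1] [246.1 213.8] [246.1 222.3]
0.5 [246.4 219.2] [238 213] [253 228] [485.9 -27.5  90. ]
top expect [301.7 210.2] [302.1 209.9] [301.3 210.5]
```

View pics/side8.png

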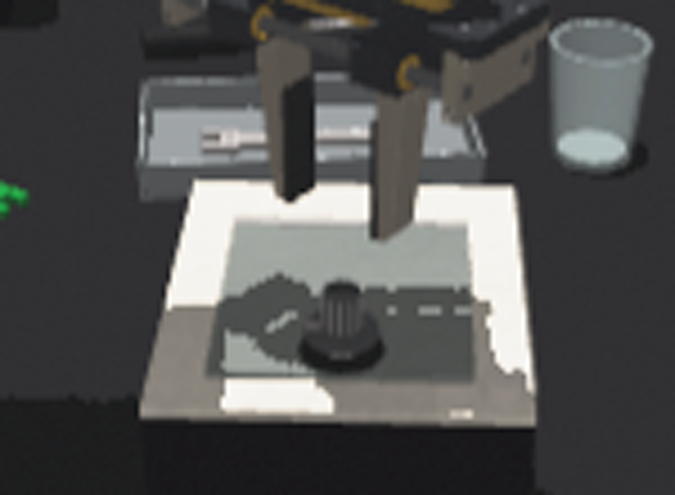

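The cover is shut and the stud is where expected (uv 246,219). I'll descend onto the head.

Emit:
drive_tool(increments=[[5, [0.4, -0.3, 1], 0], [5, [0.8, -0.6, 2], 0], [5, [0.8, -0.6, 4], 0], [5, [0.8, -0.6, 6], 0], [5, [0.8, -0.6, 7], 0], [5, [0.8, -0.6, 7], 0], [5, [0.8, -0.6, 7], 0], [5, [0.8, -0.6, 7], 0]])

```text
t: 14.1
eef_pos: [486.4, -26.4, 86.7]
tool_rot: [3.141, -0.001, 0.789]
force: [0.2, 0.3, 0.1]
gripper_width: 49.9
grip_force: 0.0
```

```bash
python3 go.py 485.4 -27.3 84 45
```

```text
t 14.1 at [486.4 -26.4  86.7] yaw 45.23 shift cm [-0.13 -0.01  0.27] turn 0.23 j [-0.06  0.31  2.03  0.    0.79  0.72]
```

Emit:
drive_tool(increments=[[5, [-0.1, 0, -0.5], 0], [4, [-0.1, 0, -0.5], 0], [2, [-0.1, 0, -0.5], 0], [0, [-0.1, 0, -0.5], 0], [0, [-0.1, 0, -0.5], 0], [0, [-0.1, 0, -0.5], 0], [0, [-0.1, 0, -0.5], 0], [0, [-0.1, 0, -0.5], 0]])

```text
t: 14.9
eef_pos: [485.5, -27.5, 91.2]
tool_rot: [3.141, -0.0, 0.79]
force: [1.4, -4.5, 0.5]
gripper_width: 18.8
grip_force: 30.0
```

Emit:
drive_tool(increments=[[0, [0, 0, 0.3], 0], [0, [0, 0, 0.6], 0], [0, [0, 0, 0.9], 0], [0, [0, 0, 1], 0], [0, [0, 0, 1], 0], [0, [0, 0, 1], 0]])

```text
t: 15.5
eef_pos: [485.7, -27.4, 81.9]
tool_rot: [3.14, -0.001, 0.79]
force: [-0.1, -5.0, 15.1]
gripper_width: 18.5
grip_force: 30.0
```

The stud is at its bottom stop (15 N). Turning clockwise.

Emit:
drive_tool(increments=[[0, [0, 0, 0], 7], [0, [0, 0, 0], 14], [0, [0, 0, 0], 21], [0, [0, 0, 0], 29], [0, [0, 0, 0], 37], [0, [0, 0, 0], 45], [0, [0, 0, 0], 53], [0, [0, 0, 0], 61], [0, [0, 0, 0], 69], [0, [0, 0, 0], 77], [0, [0, 0, 0], 84], [0, [0, 0, 0], 84]])

```text
t: 16.7
eef_pos: [485.7, -28.6, 81.9]
tool_rot: [3.14, -0.003, -0.68]
force: [-1.9, -12.4, 15.6]
gripper_width: 19.1
grip_force: 30.0
```

Emit:
drive_tool(increments=[[0, [0, 0, 0], 2], [0, [0, 0, 0], 3], [0, [0, 0, 0], 3]])

```text
t: 17.0
eef_pos: [485.7, -28.7, 81.9]
tool_rot: [3.14, -0.003, -0.728]
force: [-0.9, -13.8, 14.5]
gripper_width: 18.8
grip_force: 30.0
```

```bash
python3 -c "
from h import *
o=bot.get_obs();print(o['t'],o['eef_pos'],o['tool_rot'],o['force'],o['torque'],o['gripper_width'],o['joint_pos'])"
```

```text
17.0 [485.66365789 -28.66659951  81.88885434] [ 3.14043688e+00 -2.60260838e-03 -7.27750006e-01] [ -0.88029512 -13.82354791  14.46666463] [-2.38763036  0.40224527  0.34445072] 18.849322703796034 [-0.06017964  0.32071922  2.03859005 -0.00357817  0.78095819  2.24090789]
```

The turn is at the stop (0.34 N·m). Let go and lift.

Emit:
drive_tool(increments=[[2.5, [0, 0, 0], 3], [4, [0, 0, 0], 3], [5, [0, 0, 0], 3], [5, [0, 0, 0], 3], [5, [0, 0, -2], 3], [5, [0, 0, -5], 3], [5, [0, 0, -9], 3], [5, [0, 3, -13], 3], [5, [0, 6, -17], 3], [5, [-4, 9, -17], 3], [5, [-8, 12, -17], 3], [5, [-8, 12, -17], 3]])

```text
t: 18.2
eef_pos: [339.8, -62.6, 250.3]
tool_rot: [3.14, 0.002, -0.781]
force: [-0.2, -0.1, -0.9]
gripper_width: 50.0
grip_force: 0.0
```

```bash
python3 - <<'E'
from h import *
np.set_printoptions(precision=1,suppress=True)
print(bot.get_obs()["eef_pos"])
c=cam("side");t=cam("top")
a=cv2.resize(c[0][150:260,170:320],None,fx=4.5,fy=4.5,interpolation=cv2.INTER_CUBIC)[:,:,::-1]
cv2.imwrite('pics/s9.png',a)
for n in("side","top"):
  for q in bot.outline_of(n,"stud_grip")[:2]:
    p=np.argwhere(q["mask"])[:,::-1];print(n,q["conf"],np.array(q["uv"]),p.min(0),p.max(0))
  for q in bot.outline_of(n,"spanner_mid")[:4]: print(n,q["conf"],atz(c if n=="side" else t,q["uv"],8))
print(proj(c,(485.2,-27.2,105)),proj(c,(485.2,-27.2,101.5)))
E
```

```text
[339.8 -62.6 250.3]
side 0.61 [245.7 223.2] [238 215] [252 229]
side 0.65 [485.  321.2   8. ]
side 0.61 [234.2 305.5   8. ]
side 0.58 [ 552.  -183.6    8. ]
side 0.57 [ 378.4 -173.6    8. ]
top 0.71 [298.  208.9] [295 205] [307 216]
top 0.66 [233.9 303.3   8. ]
top 0.57 [492.2 318.3   8. ]
top 0.52 [ 551.1 -173.5    8. ]
top 0.44 [ 417.9 -158.4    8. ]
[246.1 213.8] [246.1 215. ]
```

View pics/s9.png

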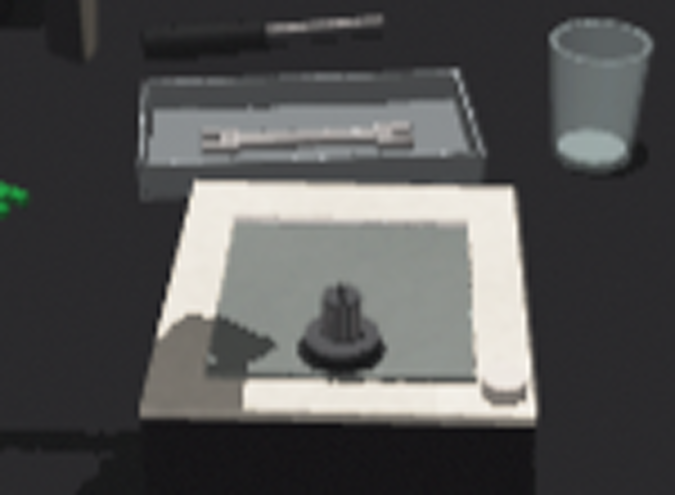

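The stud is turned (its slot now points along the view) and the spanner is flat. I'll check how deep the stud rests by registering the before and after crops.

```bash
python3 - <<'E'
import cv2,numpy as np
a=cv2.imread('pics/side8.png',0).astype(np.float32);b=cv2.imread('pics/s9.png',0).astype(np.float32)
for nm,(x0,y0,x1,y1) in dict(head=(315,272,365,325),flange=(292,318,392,376),all=(292,272,392,376)).items():
    t=a[y0:y1,x0:x1];s=b[y0-15:y1+15,x0-15:x1+15]
    r=cv2.matchTemplate(s,t,cv2.TM_CCOEFF_NORMED);print(nm,r.max(),np.array(cv2.minMaxLoc(r)[3])-15)
for im in(a,b): print(im[268:380:3,338:346].mean(1).astype(int).tolist(), im[268:300:2,322:330].mean(1).astype(int).tolist())
E
```

```text
head 0.8138571 [1 5]
flange 0.7511051 [-1 -1]
all 0.7006659 [0 1]
[162, 164, 159, 138, 109, 67, 39, 42, 48, 53, 54, 60, 67, 71, 71, 71, 72, 72, 71, 72, 72, 70, 66, 58, 52, 53, 53, 57, 66, 69, 56, 32, 24, 28, 29, 46, 73, 91] [164, 163, 163, 165, 164, 161, 153, 134, 114, 91, 78, 69, 65, 66, 66, 66]
[143, 142, 143, 141, 134, 113, 84, 61, 54, 59, 60, 59, 59, 60, 60, 60, 60, 60, 60, 60, 60, 60, 60, 55, 56, 69, 86, 94, 88, 71, 51, 35, 24, 25, 32, 46, 64, 78] [143, 143, 143, 143, 143, 144, 144, 142, 138, 129, 120, 110, 104, 101, 96, 92]
```

The head sits about 5 crop px lower, roughly 3.5 mm, which matches the locked depth. Handing in.

```bash
python3 -c "
from workcell import bot
print(bot.sign_off())"
```

```text
the job is handed in; nothing more can be done
None
```

The job is handed in (no verdict came back): the spanner lies flat in the tray, the cover is shut, and the stud is turned to its stop and rests about 3.5 mm in, which matches locked, judging by the last pictures.

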